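# Bring up the tailstock of a bead lathe and clamp it

### The job

The tailstock of the little bead lathe is clamped well short of the orange rod held in the collet. Loosen its red clamp knob, slide the tailstock up along the bed until its pointed centre sits home in the drilled hole in the rod's end, gently enough that the rod is not pushed back into the collet, then tighten the knob firmly again. Leave the other things on the bench where they are.

Things in the scene. Friction and masses are not known exactly. Their poses are not given: they have to be found in the camera images.
- lathe: Bead lathe, fixed: bed 140 (x) x 480 (y) mm, top 52 mm above the table. Origin: on the table under the bed's middle; y axis from tailstock to headstock, -x the operator's side. Olive headstock with dark collet chuck at +y (top 152 mm above the table, y over 130 mm). Spindle line: x = +22 mm, 112 mm above the table. A hand rest stands before the rod at y 20 to 85 mm, top 115 mm above the table.
- tailstock (a joint): Olive tailstock's place on the bed (m), 0 to 0.2, growing towards the headstock (lathe +y). 0.6 to 1.3 kg; drags with 3 N when loose, immovable when clamped. Foot 60 mm long, 118 wide, top 66 mm above the table; barrel on the spindle line, 60 mm long, 36 wide, top 130 mm above the table; steel handwheel behind it, 52 mm, top 138 mm above the table.
- clamp (a joint): Angle of the red clamp knob (rad), growing clockwise seen from above (tightens), range 0 to 1.6. Below 0.5 the tailstock is free; then it bites and stiffens steadily (0.15 N m at 0.6, 0.2 N m at 1.2); firmly locked from 1.0. At 1.25 its bar points straight across the bed (lathe x). Stays where it is left. Starts tight, 1.15 to 1.4.
- clamp_grip (a point): Grip of the red knob standing on the tailstock's foot, operator's side: on its vertical axis, 101.5 mm above the table. The grip is an upright bar 50 mm long (x axis), 12 thick (y), 30 high (83.5 to 113.5 mm above the table) on a 28 mm hub. Axis 67 mm from the spindle line, 49 mm clear of the barrel's side. Holding the bar, one can also slide the tailstock.
- centre_tip (a point): Tip of the tailstock's steel 60 degree centre (cone 14 mm across, 12 mm long), pointing along lathe +y on the spindle line, 68 mm ahead of the clamp axis. It moves with the tailstock.
- blank (a joint): How far the orange rod is pushed into the collet (m): 0 when it stands out 85 mm from the collet's face, 0.04 when it stands out 45 mm. At the start 0 to 0.04. It is held by friction and slips inwards if pushed with more than about 18 N.
- blank_end (a point): Middle of the flat free end of the orange rod (18 mm diameter), which faces the tailstock along lathe -y, on the spindle line. A 5 mm centre hole is drilled here. y axis: along the rod, into it.
- blank_seat (a point): Where the centre's tip lies when it sits home in the rod's hole: on the spindle line, 4 mm inside the rod's end (lathe +y of blank_end). There the centre comes up against the rod.
- hex_key: Dark L-shaped hex key, 98 x 32 x 8 mm, lying on top of the headstock. Origin: under the middle of its long leg. Bystander.
- gouge: Turning gouge, wooden handle 28 mm thick, 260 mm long in all, lying on the table in front of the lathe. Origin: underside, middle of its length; x axis towards the blade. Bystander.
- caliper: Steel and black digital caliper, 200 mm long, 12 mm high, lying flat. Origin: underside, middle of its beam. Bystander.
- spray_can: White and blue spray can with a red nozzle, 53 mm diameter, 160 mm tall. Origin: centre of its underside. Bystander.
- jar: Amber glass jar with a steel cap, 68 mm diameter, 85 mm tall, behind the lathe. Origin: centre of its underside. Bystander.
- spool_red: Spool of red thread, 44 mm diameter, 66 mm tall, upright. Origin: centre of its underside. Bystander.
- spool_yellow: Spool of yellow thread, as the red one. Bystander.
- bead_tray: Shallow wooden tray of beads, 110 x 150 x 22 mm. Origin: centre of its underside. Bystander.

How it is judged (in metres and radians):
On the way, in this order (a step that is already met when the one before it is completed fails the run):
1. the clamp knob is turned loose (below 0.55 rad) (value of joint clamp below 0.55 rad), for 0.1 s.
2. the centre sits home in the rod's end (within 2 mm) (distance between centre_tip and blank_seat below 0.002 m), for 0.2 s.
3. the clamp knob is tight again (above 1.0 rad) with the centre home (value of joint clamp above 1 rad and distance between centre_tip and blank_seat below 0.002 m), for 0.2 s.
At the end, for the whole second after the job is handed in: The centre's tip is within 2 mm of its seat in the rod's end, the rod has been pushed back by less than 3 mm, the clamp knob is tight (above 1.0 rad) and the tailstock is at rest (all of step 3 and distance of blank_end from where it was at the start of the episode below 0.003 m and not (velocity of joint tailstock above 0.005 m/s or velocity of joint tailstock below -0.005 m/s)); the robot touches nothing.
It fails at once if the rod is pushed back into the collet by 3 mm or more (distance of blank_end from where it was at the start of the episode above 0.003 m).
It fails at once if a bystander is shifted by more than 20 mm (distance of any of hex_key, gouge, caliper, spray_can, jar, spool_red, spool_yellow, bead_tray from where it was at the start of the episode above 0.02 m).
It also fails if it takes over 54 s, if anything falls off the work surface, if the arm or the gripper's body presses on something with over 40 N, if the wrist force passes 120 N, or if a joint passes its speed limit or range.

### The arm

A 7-joint arm with a two-finger parallel gripper is mounted at the origin on the work surface. World frame = base frame: x ahead of the robot, y to its left, z up, the work surface at z = 0. Lengths are in mm, angles in rad, forces in N, time in s.
With the tool pointing down it reaches from about 400 to 875 mm from the base axis. Payload 4.4 kg.
Tool frame: the origin (TCP) lies midway between the tips of the shut fingers; the grasp point (between the pads) lies 19 mm behind it; z points along the fingers, y is the line along which they close (so a half turn about z gives the same grasp; the last joint's range is limited). The gripper opens to 85 mm and grips with 20 to 120 N. Pads are 22 mm wide; open, the fingers measure 114 mm over their backs; the gripper's body (76 mm by 85 mm) begins 54 mm behind the grasp point. The pads swing forward as they close: fully open they stand 13 mm farther back than shut.
Start: joints at [-1.26, 0.628, 0.038, 1.517, -0.027, 0.996, -0.02], TCP at [239.143, 604.424, 231.313] pointing down, gripper open.
Joint ranges: [-3.06, 3.06], [-0.37, 2.12], [-1.25, 1.32], [0.18, 2.47], [-1.1, 4.24], [0.23, 1.98], [-2.94, 2.94]. Speed limits (rad/s): [2.57, 2.57, 3.14, 3.14, 3.14, 3.14, 3.14].

### API

Orientations are given as [roll, pitch, yaw] about the fixed x, y, z axes, in that order (R = Rz(yaw) Ry(pitch) Rx(roll)).
In Python, from cell import ctrl gives the robot as it stands.
- The arm moves only by the shell command python3 -m crank 'ROWS' [OPENING]. ROWS is JSON, a list that holds one entry, the list of rows, each a list of 4 numbers: the shift along the tool's x, y, z normalised to -1 to 1, where 1 is 2.5 cm, then the turn about the tool's z normalised to -1 to 1, where 1 is 0.08 rad. In form: [[[dx, dy, dz, turn], ...]]. A call has 1 to 12 rows; each row shifts and turns the commanded pose from where the row before left it, along the tool's axes as they then stand; what a row does not reach is not made up. A row lasts 1/12 s, in which the tool goes at most 41.7 mm and 7.16 degrees, less where a joint would pass 70% of its speed; a pose out of reach is approached as far as the arm can. A call with a number of a shift or a turn outside -1 to 1 is refused whole. A call with a gripper value outside its range is refused whole. OPENING is the closure, from -1 (fully open) to 1 (shut), set as the call begins (- or left out, the last holds). The fingers move at their own pace and stop on an object; the grip force is fixed at half the most. Time passes only in rows, so rows that do not move let the fingers close. It gives the time, the measured TCP pose, the force, the opening and the grip force at its end, in the units of the state.
- ctrl.read_state(): the state, without advancing time (a new reading comes with each control period).
- ctrl.get_image(name): name is "scene" or "top" or "wrist"; returns a dict with "img" (420x560x3 uint8, red, green, blue), "intrinsics" (3x3 intrinsics, pixels), "extrinsics" (4x4, takes a point from camera to world coordinates). Camera axes: x right, y up, looking along -z (the intrinsics and any distortion apply to the point x, -y, -z); pixel columns grow to the right and rows downward; lengths in mm; the calibration is good to about 2 mm. A picture is of the moment at which its call begins. There is no depth.
- ctrl.finish_job(): hands the job in; it is judged then, once.
Trained networks look in the newest picture that a camera, given by its name, has taken for a name from the list of things; names that differ only in an ending like _2 or _b are one class to them, and where a whole thing is asked for, a point or a joint stands for the part that bears it (a point fixed in the world has none). Each returns a list of dicts, best first, with "confidence" (0 to 1); they miss things now and then, are a little off and sometimes report something else, mostly with a low value. They report only what shows in the picture. A call takes as long as a camera call.
- ctrl.find_in(camera, target): "position" ([row, column] in pixels, amid what is visible of it).
- ctrl.trace(camera, target): "mask" (420x560 bool, what is visible of it) and "position" ([row, column] in pixels, amid what is visible of it).
- ctrl.place_of(camera, target): "position" ([row, column] in pixels: a listed point, or the origin of a listed thing).
The state is a dict: "clock": time; "qpos": joint angles; "qd": joint speeds; "tau": joint torques, N m; "eef_pos": TCP position; "tool_rot": TCP orientation; "force": force on the tool from outside, world axes, zero at the start; "torque": the same for the moment, N m; "width": finger opening in mm; "gripper_force": force on a finger pad.
Only numpy, scipy, OpenCV 4.12 (cv2) and the standard library are available. Lean on these libraries where they do the work, as an engineer would, in place of code of your own. Each camera call takes 0.05 s, during which the arm holds its last target. There are 200 camera calls.

## Working session

There is one attempt and no reset: what is moved stays moved. The work goes in short steps, Python scripts to look and compute and a shell command to move; the robot and the scene stay as the last step left them, time stands still between calls to the robot, and variables do not carry over. Pictures are saved under pics/ and viewed, at most 12 in all, crops included, and the job is handed in when it is done.

```bash
mkdir -p pics; cat > h.py <<'E'
from cell import ctrl
import numpy as np, cv2
def ray(c,rc):
    K=np.array(c["intrinsics"]);E=np.array(c["extrinsics"])
    d=np.linalg.inv(K)@[rc[1],rc[0],1]; d=np.array([d[0],-d[1],-d[2]])
    return E[:3,3],E[:3,:3]@d
def atz(c,rc,z):
    o,d=ray(c,rc); return o+d*(z-o[2])/d[2]
def proj(c,p):
    K=np.array(c["intrinsics"]);E=np.array(c["extrinsics"])
    q=E[:3,:3].T@(np.array(p)-E[:3,3]); q=K@[q[0],-q[1],-q[2]]; return q[1]/q[2],q[0]/q[2]
def tri(rs):
    A=0;b=0
    for o,d in rs:
        d=d/np.linalg.norm(d);P=np.eye(3)-np.outer(d,d);A=A+P;b=b+P@o
    return np.linalg.solve(A,b)
E
python3 - <<'E'
from h import *
np.set_printoptions(precision=1,suppress=True)
cs={n:ctrl.get_image(n) for n in("scene","top","wrist")}
for n,c in cs.items(): cv2.imwrite(f"pics/{n}0.png",c["img"][:,:,::-1])
Z=dict(lathe=0,clamp_grip=101.5,centre_tip=112,blank_end=112,blank_seat=112)
for t,z in Z.items():
    R=[]
    for n in("scene","top","wrist"):
        r=ctrl.place_of(n,t)[:1]
        for x in r:
            print(t,n,np.array(x["position"]),round(x["confidence"],2),atz(cs[n],x["position"],z))
            if n!="wrist" and x["confidence"]>.4:R.append(ray(cs[n],x["position"]))
    if len(R)>1: print("   tri",tri(R))
s=ctrl.read_state();print(s["tool_rot"],s["clock"],s["width"])
E
```

```text
lathe scene [229.7 289.9] 0.66 [618.2 126.6   0. ]
lathe top [199.1 250.6] 0.68 [630.8 117.5   0. ]
   tri [627.7 117.4  16.4]
clamp_grip scene [228.5 246.7] 0.63 [591.2 -32.2 101.5]
clamp_grip top [203.4 300.6] 0.68 [593.3 -29.3 101.5]
   tri [592.3 -30.8 101.9]
centre_tip scene [223.5 274.6] 0.64 [635.8  45.9 112. ]
centre_tip top [179.3 270.8] 0.77 [663.   53.9 112. ]
   tri [652.6  45.2 132.3]
blank_end scene [208.5 304.3] 0.58 [645.  161.5 112. ]
blank_end top [186.4 237.7] 0.65 [644.4 148.4 112. ]
   tri [646.2 152.9 117.4]
blank_seat scene [209.6 304.8] 0.6 [649.6 159.8 112. ]
blank_seat top [183.9 235.2] 0.69 [651.9 155.4 112. ]
   tri [651.6 156.2 116. ]
[ 3.1 -0.   2.8] 0.9 85.15488369861663
```

View pics/top0.png

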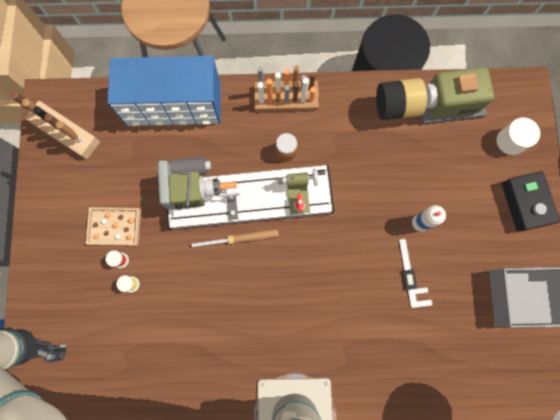

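View pics/scene0.png

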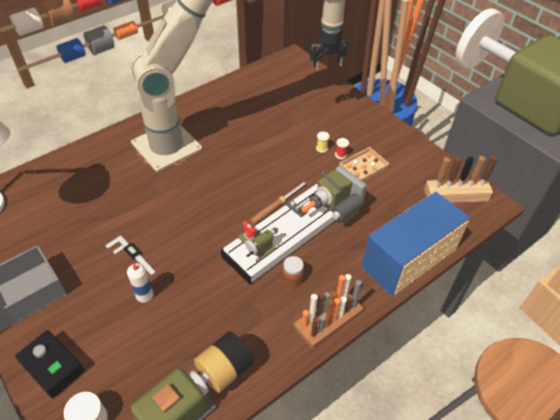

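Top view: lathe is nearly along world y (headstock left at column ~180, tailstock ~300), with the red knob at (row 202, col 300). The scene view agrees (knob at row ~232, col 248). Nothing taller than 160 mm lies on the way, so I'm moving over the knob at z 231.

```bash
python3 -m crank '[[[-0.99,-0.87,0,0],[-0.99,-0.87,0,0],[-0.99,-0.87,0,0],[-0.99,-0.87,0,0],[-0.99,-0.87,0,0],[-0.99,-0.87,0,0],[-0.99,-0.87,0,0],[-0.99,-0.87,0,0],[-0.99,-0.87,0,0],[-0.99,-0.87,0,0],[-0.99,-0.87,0,0],[-0.99,-0.87,0,0]]]' -1
python3 -m crank '[[[-0.99,-0.87,0,0],[-0.99,-0.87,0,0],[-0.99,-0.87,0,0],[-0.99,-0.87,0,0],[-0.99,-0.87,0,0],[-0.99,-0.87,0,0],[-0.99,-0.87,0,0],[-0.99,-0.87,0,0],[-0.99,-0.87,0,0],[0,0,0,0]]]'
python3 -c "
from cell import ctrl
print(ctrl.read_state())"
```

```text
clock: 1.9
eef_pos: [419.9, 251.0, 231.6]
tool_rot: [3.141, 0.0, 2.765]
force: [0.8, 0.9, -0.5]
width: 85.2
gripper_force: 0.0
clock: 2.73
eef_pos: [557.1, -19.9, 231.6]
tool_rot: [-3.138, 0.005, 2.755]
force: [0.4, -0.5, -0.0]
width: 85.2
gripper_force: 0.0
{'clock': 2.7333, 'qpos': array([-0.0804417 ,  0.49393355,  0.09316381,  1.78458688, -0.0513311 ,
        0.86202236,  1.21939156]), 'qd': array([-0.06019633, -0.02584719, -0.05731302,  0.05946456, -0.03544039,
        0.0108212 , -0.07210838]), 'tau': array([ -1.44983266, -46.06910348,  -0.27949937, -17.61651814,
        -0.31725515,   0.12954421,   0.5454999 ]), 'eef_pos': array([557.1149955 , -19.91474045, 231.64090692]), 'tool_rot': array([-3.13812973,  0.00518931,  2.75527426]), 'force': array([ 0.43134169, -0.49946709, -0.00277188]), 'torque': array([-0.05581592, -0.04036429, -0.0302811 ]), 'gripper_force': 0.0, 'width': 85.2183539258842}
```

```bash
T='[[[0,0,0,1],[0,0,0,1],[0,0,0,1],[0,0,0,1],[0,0,0,1],[0,0,0,1],[0,0,0,1],[0,0,0,1],[0,0,0,1],[0,0,0,1],[0,0,0,1]]]'
python3 -m crank '[[[0,0,0,1],[0,0,0,1],[0,0,0,1],[0,0,0,1],[0,0,0,1],[0,0,0,1],[0,0,0,1],[0,0,0,1],[0,0,0,1],[0,0,0,1],[0,0,0,1]]]'
python3 -m crank '[[[0,0,0,1],[0,0,0,1],[0,0,0,1],[0,0,0,1],[0,0,0,1],[0,0,0,1],[0,0,0,1],[0,0,0,1],[0,0,0,1],[0,0,0,1],[0,0,0,1]]]'
python3 -m crank '[[[0,0,0,1],[0,0,0,1],[0,0,0,1],[0,0,0,1],[0,0,0,1],[0,0,0,1],[0,0,0,1],[0,0,0,1],[0,0,0,1],[0,0,0,1],[0,0,0,1],[0,0,0,0]]]'
python3 - <<'E'
from h import *
np.set_printoptions(precision=1,suppress=True)
s=ctrl.read_state();print(s["tool_rot"],s["eef_pos"],s["qpos"])
cs={n:ctrl.get_image(n) for n in("scene","top","wrist")}
cv2.imwrite("pics/wrist1.png",cs["wrist"]["img"][:,:,::-1])
Z=dict(lathe=0,clamp_grip=101.5,centre_tip=112,blank_end=112,blank_seat=112)
for t,z in Z.items():
    R=[]
    for n in("scene","top","wrist"):
        for x in ctrl.place_of(n,t)[:1]:
            print(t,n,np.array(x["position"]),round(x["confidence"],2),atz(cs[n],x["position"],z))
            if x["confidence"]>.4:R.append(ray(cs[n],x["position"]))
    if len(R)>1: print("   tri",tri(R))
m=ctrl.trace("wrist","clamp_grip")
for x in m[:1]: cv2.imwrite("pics/mask1.png",x["mask"]*np.uint8(255)); print(x["confidence"])
E
```

```text
clock: 3.65
eef_pos: [554.3, -11.2, 231.4]
tool_rot: [3.141, -0.0, 1.881]
force: [-0.6, -0.6, 0.2]
width: 85.4
gripper_force: 0.0
clock: 4.57
eef_pos: [554.4, -11.2, 231.4]
tool_rot: [3.142, -0.0, 1.001]
force: [-1.2, -0.2, 0.5]
width: 85.5
gripper_force: 0.0
clock: 5.57
eef_pos: [554.4, -11.1, 231.2]
tool_rot: [3.141, 0.0, 0.123]
force: [0.2, 0.8, -0.5]
width: 85.4
gripper_force: 0.0
[3.1 0.  0.1] [554.4 -11.1 231.2] [-0.5  0.6  0.8  1.8 -0.6  1.  -0.9]
lathe scene [229.3 292.3] 0.8 [621.9 134.2   0. ]
lathe top [199.2 249.9] 0.98 [630.6 119.7   0. ]
lathe wrist [ 71.5 152.2] 0.95 [632.9 122.6   0. ]
   tri [630.8 120.8  15.1]
clamp_grip scene [226.2 246.2] 0.5 [582.6 -27.9 101.5]
clamp_grip wrist [146.9 313.4] 0.88 [596.3 -28.2 101.5]
   tri [594.5 -30.3 113.7]
centre_tip scene [225.  276.2] 0.77 [643.7  46.2 112. ]
centre_tip top [188.8 188.6] 0.6 [640.5 288.  112. ]
centre_tip wrist [ 42.2 215.6] 0.89 [656.   45.5 112. ]
   tri [637.8 138.6  75.9]
blank_end scene [207.3 305.3] 0.43 [643.  167.4 112. ]
blank_end top [183.7 238.1] 0.63 [652.2 147.2 112. ]
blank_end wrist [30.9 50. ] 0.96 [649.1 150.9 112. ]
   tri [650.2 150.  124.3]
blank_seat scene [212.2 303.6] 0.4 [655.7 149.6 112. ]
blank_seat wrist [29.6 39.6] 0.94 [649.  157.4 112. ]
0.74
```

View pics/wrist1.png

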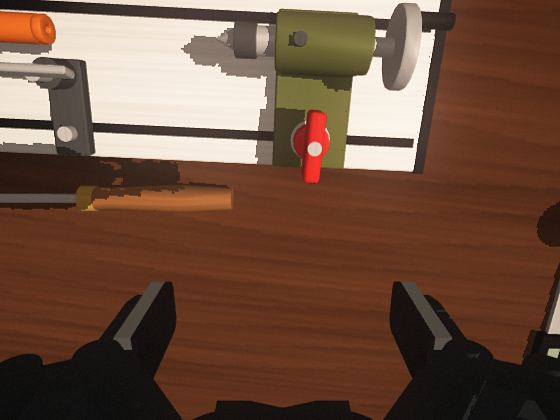

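Wrist view: red bar at (146, 314) nearly upright in the picture, centre tip at (42, 220), orange rod end at (30, 52), bed front edge from (155, 0) to (172, 420). I'll compute the bed yaw and bar yaw from edges.

```bash
python3 - <<'E'
from h import *
np.set_printoptions(precision=3,suppress=True)
c=ctrl.get_image("wrist");im=c["img"].astype(int)
s=ctrl.read_state();print(s["eef_pos"],s["tool_rot"])
# dark front slot & bed edge via gray gradient per column
g=cv2.cvtColor(c["img"],cv2.COLOR_RGB2GRAY).astype(int)
P=[]
for u in list(range(190,265,5))+list(range(355,410,5)):
    col=g[140:190,u]; d=np.diff(col); P.append(atz(c,(140+np.argmin(d)+.5,u),52))
P=np.array(P)
vx,vy,x0,y0=cv2.fitLine(P[:,:2].astype(np.float32),cv2.DIST_HUBER,0,.01,.01).ravel()
print("edge",vx,vy,x0,y0,"yaw",np.arctan(-vx/vy))
m=((im[:,:,0]>150)&(im[:,:,1]<60)&(im[:,:,2]<60)); m[:90]=0;m[200:]=0;m[:,:290]=0;m[:,345:]=0
m=cv2.morphologyEx(m.astype(np.uint8),cv2.MORPH_OPEN,np.ones((3,3)))
for z in (113.5,100):
  pts=np.array([atz(c,p,z)[:2] for p in np.argwhere(m)],np.float32)
  print(cv2.minAreaRect(pts))
  q=pts-pts.mean(0);w,v=np.linalg.eigh(q.T@q);a=v[:,1]*np.sign(v[0,1]);print("bar ang",np.arctan2(a[1],a[0]),pts.mean(0))
for t,z in (("clamp_grip",101.5),("centre_tip",112),("blank_end",112),("blank_seat",112)):
  x=ctrl.place_of("wrist",t)[0];print(t,x["position"],atz(c,x["position"],z))
cv2.imwrite("pics/crop1.png",cv2.resize(c["img"][90:200,240:400,::-1],None,fx=4,fy=4,interpolation=0))
E
```

```text
[554.379 -11.505 231.29 ] [-3.142  0.     0.125]
edge 0.07900242 -0.99687445 571.2584 -16.430048 yaw 0.07908483
((597.2622680664062, -29.536067962646484), (49.124168395996094, 13.875615119934082), 2.440199136734009)
bar ang 0.0661539 [596.253 -28.103]
((595.399658203125, -30.986068725585938), (51.66347885131836, 14.592863082885742), 2.440199613571167)
bar ang 0.066153824 [594.339 -29.479]
clamp_grip [145.8, 312.0] [596.926 -27.523 101.5  ]
centre_tip [40.9, 216.7] [657.046  44.311 112.   ]
blank_end [33.2, 46.5] [647.943 152.64  112.   ]
blank_seat [28.8, 38.0] [649.861 157.841 112.   ]
```

View pics/crop1.png

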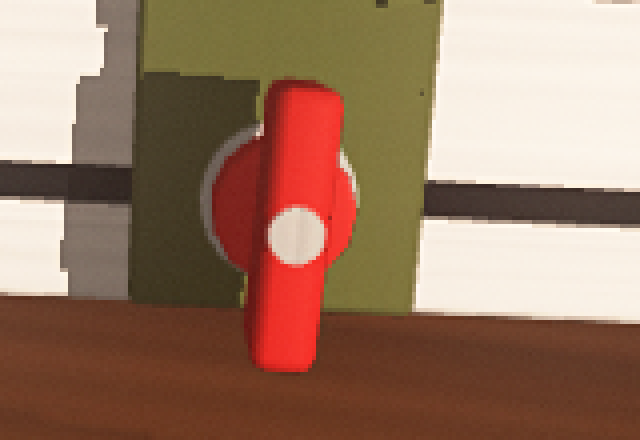

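```bash
python3 -m crank '[[[0,0,0,0.94],[0.84,0.4,0,0],[0.84,0.4,0,0],[0,0,0.9,0],[0,0,0.9,0],[0,0,0.9,0],[0,0,0,0]]]'
python3 - <<'E'
from h import *
np.set_printoptions(precision=3,suppress=True)
c=ctrl.get_image("wrist")
s=ctrl.read_state();print(s["eef_pos"],s["tool_rot"])
cv2.imwrite("pics/wrist2.png",c["img"][:,:,::-1])
for t,z in (("clamp_grip",101.5),("centre_tip",112),("blank_end",112)):
  for x in ctrl.place_of("wrist",t)[:1]:print(t,x["position"],x["confidence"],atz(c,x["position"],z))
E
```

```text
clock: 7.35
eef_pos: [594.6, -28.5, 159.8]
tool_rot: [-3.14, 0.008, 0.05]
force: [-0.6, 0.8, -1.7]
width: 85.3
gripper_force: 0.0
[595.761 -28.971 161.965] [-3.141  0.005  0.049]
clamp_grip [229.9, 283.2] 0.76 [596.387 -28.531 101.5  ]
centre_tip [115.0, 139.8] 0.83 [657.812  45.67  112.   ]
```

View pics/wrist2.png

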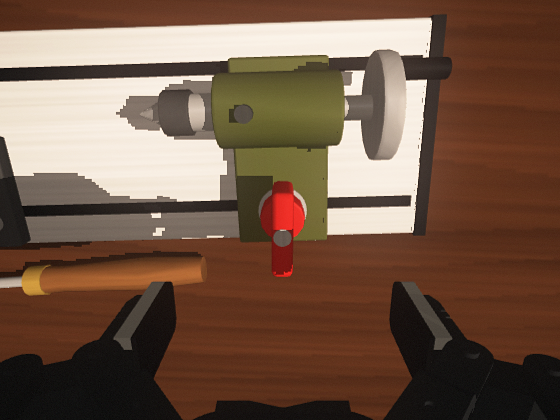

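Bar is exactly along tool x and midway between the pads (column 282). I'm descending and gripping.

```bash
python3 -m crank '[[[0.04,0,0.75,0],[0,0,0.75,0],[0,0,0.75,0],[0,0,0.7,0],[0,0,0,0]]]'
python3 -m crank '[[[0,0,0,0],[0,0,0,0],[0,0,0,0],[0,0,0,0],[0,0,0,0],[0,0,0,0],[0,0,0,0],[0,0,0,0]]]' 1
```

```text
clock: 7.97
eef_pos: [597.3, -28.7, 88.7]
tool_rot: [-3.141, 0.003, 0.05]
force: [-0.8, -0.8, 0.7]
width: 85.7
gripper_force: 0.0
clock: 8.63
eef_pos: [598.6, -28.3, 90.9]
tool_rot: [-3.14, -0.001, 0.05]
force: [-0.9, 2.5, 5.7]
width: 10.7
gripper_force: 60.3
```

```bash
python3 -m crank '[[[0,0,0,-0.6],[0,0,0,-0.6],[0,0,0,-0.6],[0,0,0,-0.6],[0,0,0,-0.6],[0,0,0,-0.6],[0,0,0,-0.6],[0,0,0,-0.6],[0,0,0,-0.6],[0,0,0,-0.6]]]'
python3 -m crank '[[[0,0,0,-0.6],[0,0,0,-0.6],[0,0,0,-0.6],[0,0,0,-0.6],[0,0,0,-0.6],[0,0,0,-0.6],[0,0,0,-0.6],[0,0,0,-0.6],[0,0,0,-0.6],[0,0,0,-0.6],[0,0,0,0],[0,0,0,0]]]'
python3 - <<'E'
from h import *
np.set_printoptions(precision=3,suppress=True)
c=ctrl.get_image("wrist")
s=ctrl.read_state();print(s["eef_pos"],s["tool_rot"],s["torque"],s["qpos"])
cv2.imwrite("pics/wrist3.png",c["img"][:,:,::-1])
for n in("wrist","scene","top"):
  c=ctrl.get_image(n)
  for t,z in (("centre_tip",112),("blank_end",112)):
    for x in ctrl.place_of(n,t)[:1]:print(n,t,x["position"],x["confidence"],atz(c,x["position"],z))
E
```

```text
clock: 9.47
eef_pos: [598.5, -27.8, 90.9]
tool_rot: [-3.14, -0.002, 0.532]
force: [-1.0, 3.0, 5.9]
width: 10.8
gripper_force: 60.5
clock: 10.47
eef_pos: [598.2, -28.2, 90.8]
tool_rot: [-3.14, -0.002, 1.01]
force: [-2.1, 3.0, 6.3]
width: 10.9
gripper_force: 60.5
[598.181 -28.168  90.851] [-3.14  -0.002  1.01 ] [0.529 0.438 0.085] [-0.261  0.78   0.431  1.79  -0.49   0.679 -0.112]
wrist centre_tip [41.6, 326.0] 0.71 [658.596  43.987 112.   ]
wrist blank_end [43.7, 326.8] 0.69 [658.51   43.359 112.   ]
scene centre_tip [226.7, 274.4] 0.89 [645.732  37.456 112.   ]
scene blank_end [207.1, 305.2] 0.55 [642.114 167.739 112.   ]
top centre_tip [198.1, 248.3] 0.33 [609.702 118.629 112.   ]
top blank_end [184.7, 238.7] 0.65 [649.285 145.471 112.   ]
```

View pics/wrist3.png

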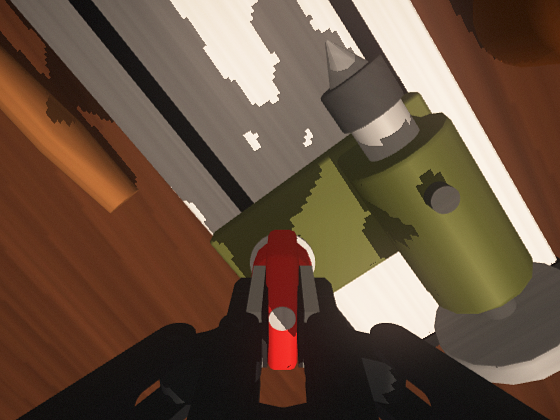

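```bash
python3 -m crank '[[[0.305,-0.227,0,0],[0.305,-0.227,0,0],[0.305,-0.227,0,0],[0.305,-0.227,0,0],[0.305,-0.227,0,0],[0.305,-0.227,0,0],[0.305,-0.227,0,0],[0.305,-0.227,0,0],[0.305,-0.227,0,0],[0.305,-0.227,0,0],[0,0,0,0],[0,0,0,0]]]'
python3 - <<'E'
from h import *
np.set_printoptions(precision=3,suppress=True)
c=ctrl.get_image("wrist")
s=ctrl.read_state();print(s["eef_pos"],s["tool_rot"],s["force"])
cv2.imwrite("pics/wrist4.png",c["img"][:,:,::-1])
for n in("wrist","scene","top"):
  c=ctrl.get_image(n)
  for t,z in (("centre_tip",112),("blank_end",112)):
    for x in ctrl.place_of(n,t)[:1]:print(n,t,x["position"],x["confidence"],atz(c,x["position"],z))
E
```

```text
clock: 11.97
eef_pos: [590.6, 68.0, 90.8]
tool_rot: [-3.14, -0.002, 1.011]
force: [-3.3, 2.7, 8.1]
width: 11.0
gripper_force: 60.8
[590.596  68.078  90.814] [-3.14  -0.002  1.011] [-2.034  2.352  8.822]
wrist centre_tip [43.4, 325.2] 0.73 [650.567 139.921 112.   ]
wrist blank_end [8.2, 306.2] 0.64 [650.593 151.052 112.   ]
scene centre_tip [214.8, 295.6] 0.9 [648.48  122.037 112.   ]
scene blank_end [206.9, 303.6] 0.59 [638.263 164.128 112.   ]
top blank_end [188.7, 237.7] 0.59 [637.672 148.406 112.   ]
```

View pics/wrist4.png

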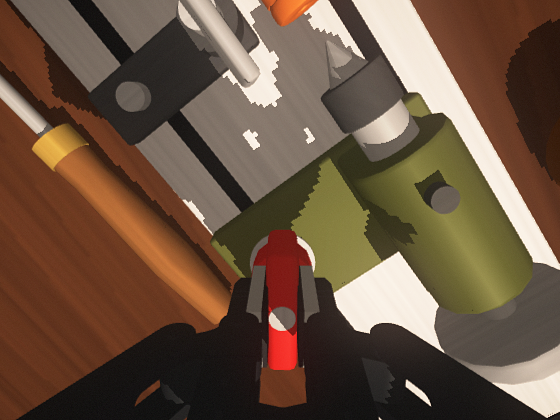

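```bash
python3 -m crank '[[[0.08,-0.06,0,0],[0.08,-0.06,0,0],[0.08,-0.06,0,0],[0.08,-0.06,0,0],[0,0,0,0],[0,0,0,0]]]'
python3 - <<'E'
from h import *
np.set_printoptions(precision=3,suppress=True)
c=ctrl.get_image("wrist")
s=ctrl.read_state();print(s["eef_pos"],s["tool_rot"],s["force"])
for t,z in (("centre_tip",112),("blank_end",112)):
    for x in ctrl.place_of("wrist",t)[:1]:print(t,x["position"],x["confidence"],atz(c,x["position"],z))
im=c["img"].astype(int);m=(im[:,:,0]>180)&(im[:,:,1]<140)&(im[:,:,2]<80);m[:,:240]=0;m[100:]=0;m[:,420:]=0
# rod silhouette's nearest point along lathe y at the spindle height
P=np.array([atz(c,p,112) for p in np.argwhere(m)]);print(len(P),P.min(0),P.max(0))
cv2.imwrite("pics/crop5.png",cv2.resize(c["img"][0:110,220:380,::-1],None,fx=4,fy=4,interpolation=0))
E
python3 -m crank '[[[0.032,-0.024,0,0],[0,0,0,0],[0.032,-0.024,0,0],[0,0,0,0]]]'
```

```text
clock: 12.97
eef_pos: [590.0, 75.5, 90.8]
tool_rot: [3.141, -0.0, 1.009]
force: [-1.3, -2.0, 6.7]
width: 10.5
gripper_force: 60.8
[590.019  75.445  90.821] [ 3.141 -0.     1.009] [-1.943 -1.401  7.942]
centre_tip [40.4, 323.4] 0.9 [650.003 148.283 112.   ]
blank_end [33.0, 320.6] 0.7 [650.312 150.468 112.   ]
1966 [640.99  150.683 112.   ] [659.092 166.425 112.   ]
clock: 13.45
eef_pos: [589.9, 76.8, 90.8]
tool_rot: [3.141, 0.001, 1.009]
force: [-2.1, -2.7, 7.7]
width: 10.6
gripper_force: 60.6
```

View pics/crop5.png

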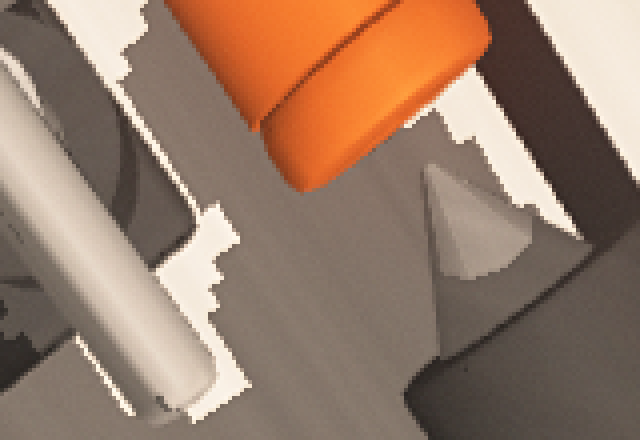

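The tip (pixel 40, 326) is about 4 mm short of the rod end face (mid about 28, 319), in line with it. That leaves roughly 6–8 mm to home, so I'm creeping and watching force.

```bash
python3 -m crank '[[[0.032,-0.024,0,0],[0.032,-0.024,0,0],[0.032,-0.024,0,0],[0,0,0,0],[0,0,0,0]]]'
python3 -m crank '[[[0.032,-0.024,0,0],[0,0,0,0],[0,0,0,0]]]'
```

```text
clock: 13.87
eef_pos: [589.7, 79.9, 90.8]
tool_rot: [3.141, 0.0, 1.009]
force: [-1.8, -2.3, 7.1]
width: 10.7
gripper_force: 60.7
clock: 14.12
eef_pos: [589.6, 80.8, 90.8]
tool_rot: [3.141, 0.0, 1.009]
force: [-2.7, -2.4, 7.1]
width: 10.9
gripper_force: 60.7
```

```bash
python3 -m crank '[[[0.032,-0.024,0,0],[0,0,0,0],[0,0,0,0]]]'
```

```text
clock: 14.37
eef_pos: [589.5, 81.8, 90.8]
tool_rot: [3.141, 0.0, 1.009]
force: [-2.4, -2.9, 6.9]
width: 10.6
gripper_force: 60.7
```

```bash
python3 - <<'E'
from h import *
np.set_printoptions(precision=3,suppress=True)
c=ctrl.get_image("wrist")
for t,z in (("centre_tip",112),("blank_end",112),("blank_seat",112)):
    for x in ctrl.place_of("wrist",t)[:1]:print(t,x["position"],x["confidence"],atz(c,x["position"],z))
cv2.imwrite("pics/crop6.png",cv2.resize(c["img"][0:110,220:380,::-1],None,fx=4,fy=4,interpolation=0))
E
python3 -m crank '[[[0.02,-0.015,0,0],[0,0,0,0],[0,0,0,0]]]'
```

```text
centre_tip [41.1, 325.4] 0.71 [649.934 154.11  112.   ]
blank_end [46.4, 333.2] 0.96 [651.185 151.601 112.   ]
blank_seat [36.9, 321.6] 0.9 [649.551 155.706 112.   ]
clock: 14.82
eef_pos: [589.5, 82.3, 90.8]
tool_rot: [3.141, 0.001, 1.009]
force: [-2.0, -3.2, 6.0]
width: 11.0
gripper_force: 60.7
```

View pics/crop6.png

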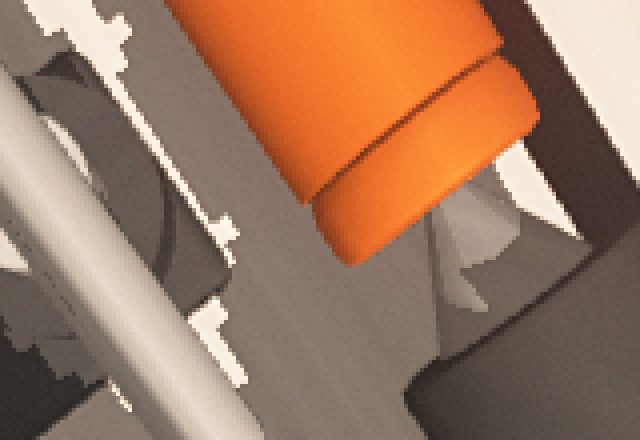

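The tip is now hidden inside the rod's hole (face edge at crop 435,210), about 1.5 mm short. I'm continuing in half-mm steps to contact.

```bash
python3 -m crank '[[[0.016,-0.012,0,0],[0,0,0,0],[0,0,0,0]]]'; python3 -m crank '[[[0.016,-0.012,0,0],[0,0,0,0],[0,0,0,0]]]'
```

```text
clock: 15.07
eef_pos: [589.4, 82.8, 90.8]
tool_rot: [3.14, 0.001, 1.009]
force: [-1.9, -2.9, 7.7]
width: 11.0
gripper_force: 60.7
clock: 15.32
eef_pos: [589.4, 83.0, 90.8]
tool_rot: [3.14, 0.001, 1.009]
force: [-1.4, -3.6, 6.7]
width: 10.8
gripper_force: 60.6
```

```bash
python3 -m crank '[[[0.016,-0.012,0,0],[0,0,0,0],[0,0,0,0]]]'; python3 -m crank '[[[0.016,-0.012,0,0],[0,0,0,0],[0,0,0,0]]]'
```

```text
clock: 15.57
eef_pos: [589.4, 83.1, 90.8]
tool_rot: [3.14, 0.001, 1.008]
force: [-1.7, -3.3, 6.3]
width: 10.9
gripper_force: 60.6
clock: 15.82
eef_pos: [589.4, 83.2, 90.8]
tool_rot: [3.14, 0.002, 1.008]
force: [-1.0, -4.1, 6.6]
width: 10.7
gripper_force: 60.6
```

Contact: advance stalled at y 83.1 with force slowly rising. Now tightening.

```bash
python3 -m crank '[[[0,0,0,0.6],[0,0,0,0.6],[0,0,0,0.6],[0,0,0,0.6],[0,0,0,0.6],[0,0,0,0.6],[0,0,0,0.6],[0,0,0,0.6],[0,0,0,0.6],[0,0,0,0.6]]]'
python3 -m crank '[[[0,0,0,0.6],[0,0,0,0.6],[0,0,0,0.6],[0,0,0,0.6],[0,0,0,0.6],[0,0,0,0.6],[0,0,0,0.6],[0,0,0,0.6],[0,0,0,0.6],[0,0,0,0.6],[0,0,0,0.5],[0,0,0,0]]]'
python3 - <<'E'
from h import *
np.set_printoptions(precision=3,suppress=True)
c=ctrl.get_image("wrist")
s=ctrl.read_state();print(s["eef_pos"],s["tool_rot"],s["force"],s["torque"])
for t,z in (("centre_tip",112),("blank_end",112),("blank_seat",112)):
    for x in ctrl.place_of("wrist",t)[:1]:print(t,x["position"],x["confidence"],atz(c,x["position"],z))
cv2.imwrite("pics/wrist7.png",c["img"][:,:,::-1])
E
```

```text
clock: 16.65
eef_pos: [589.8, 82.8, 90.9]
tool_rot: [3.138, 0.0, 0.526]
force: [-1.0, -5.0, 5.3]
width: 10.8
gripper_force: 60.4
clock: 17.65
eef_pos: [589.9, 82.2, 90.9]
tool_rot: [3.137, -0.002, 0.006]
force: [-0.6, -5.8, 5.8]
width: 11.1
gripper_force: 60.4
[589.942  82.191  90.879] [ 3.137 -0.002  0.007] [-1.021 -6.963  4.995] [-1.313  0.16  -0.113]
centre_tip [154.9, 57.2] 0.55 [648.39  156.561 112.   ]
blank_end [153.0, 75.7] 0.64 [649.05  150.417 112.   ]
blank_seat [151.8, 60.0] 0.88 [649.411 155.468 112.   ]
```

View pics/wrist7.png

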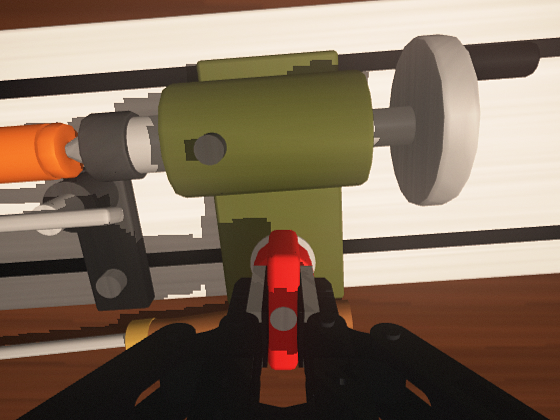

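Knob bar is back across the bed (col 283, upright), and the cone's tip is buried in the rod end at about (152, 68). Releasing with a part opening (hand rest at cols 50–150 stays clear), then rising.

```bash
python3 -m crank '[[[0,0,0,0],[0,0,0,0],[0,0,0,0],[0,0,0,0],[0,0,0,0],[0,0,0,0]]]' 0
python3 -m crank '[[[0,0,-0.4,0],[0,0,-0.8,0],[0,0,-0.8,0],[0,0,-0.8,0],[0,0,-0.8,0],[0,0,-0.8,0],[0,0,-0.4,0],[0,0,0,0],[0,0,0,0],[0,0,0,0]]]'
python3 - <<'E'
from h import *
np.set_printoptions(precision=3,suppress=True)
c=ctrl.get_image("wrist")
s=ctrl.read_state();print(s["eef_pos"],s["tool_rot"],s["force"],s["torque"])
for t,z in (("clamp_grip",101.5),("centre_tip",112),("blank_end",112),("blank_seat",112)):
    for x in ctrl.place_of("wrist",t)[:1]:print(t,x["position"],x["confidence"],atz(c,x["position"],z))
cv2.imwrite("pics/wrist8.png",c["img"][:,:,::-1])
E
```

```text
clock: 18.35
eef_pos: [589.1, 85.4, 89.9]
tool_rot: [-3.141, 0.0, 0.01]
force: [-0.1, -0.0, -0.7]
width: 42.5
gripper_force: 0.0
clock: 19.18
eef_pos: [588.4, 85.2, 209.0]
tool_rot: [-3.141, 0.002, 0.01]
force: [0.1, 0.1, -0.0]
width: 42.6
gripper_force: 0.0
[588.366  85.183 208.801] [-3.142  0.002  0.01 ] [-0.593  0.544  0.047] [0.008 0.016 0.016]
clamp_grip [206.7, 286.3] 0.61 [589.058  82.799 101.5  ]
centre_tip [119.7, 171.2] 0.87 [648.707 155.754 112.   ]
blank_end [115.4, 178.3] 0.65 [651.368 151.108 112.   ]
blank_seat [116.9, 168.7] 0.94 [650.396 157.175 112.   ]
```

View pics/wrist8.png

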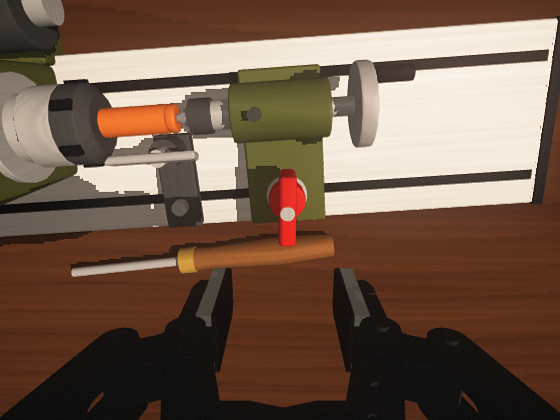

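The picture shows the bar across the bed (col 287), the cone seated in the rod end (about 118, 178), and the gripper clear. Handing in.

```bash
python3 -c "
from cell import ctrl
print(ctrl.finish_job())"
```

```text
the job is handed in; nothing more can be done
None
```

I loosened the clamp knob, slid the tailstock up until its centre met the rod's hole with only light force, retightened the knob to about 1.3 rad (judged from the bar's angle), and handed the job in at about 19 s; no verdict came back.

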